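# Hang the chip guard and hold the sprung intake shutter half open

## Task

Get the grey bench dust extractor ready for an airflow reading: first hang the yellow chip guard astride the horizontal bar in front of the intake opening, centred so that it covers the opening, and let go of it. Then take the red handle of the sprung shutter, slide it to the half-open mark (half of its travel) and keep holding it still there: the program finishes with the gripper still holding the shutter half open, since the spring shuts it when released. Do not disturb the other things on the bench.

Things in the scene. Friction and masses are not known exactly. Their poses are not given: they have to be found in the camera images.
- extractor: grey box-shaped bench dust extractor, 160 x 280 x 105 mm, fixed; place and yaw vary. Origin: on the bench, 60 mm behind its front face. x points from the intake face to its back, y to its left as the robot sees it, z up. White scale on its top: black line = shut, broad red line = half, black line = fully open, read at the handle's red pointer
- bar_mid (a point): mid-length of the horizontal bar, on its centre line, 130 mm above the bench; 12 mm round steel, along the extractor's y, 65 mm before its face, between uprights 105 mm to either side. This point is in front of the middle of the intake opening (90 mm wide, 30 to 85 mm high, behind the steel shutter)
- chip_guard: loose yellow slatted guard, 0.24 kg, an upside-down V open below and at its ends: 67 mm deep (x) at the foot, 120 wide (y, the ridge), 150 high. Origin: centre of its underside; starts standing on the bench. Its flat ceiling is 110 mm above the origin, 16 mm wide; gap at the foot 60 mm. Hung on the bar the origin is 26 mm above the bench; it clears the bar above 136 mm. Either way round is right
- guard_grip (a point): grip point on the guard's black fin, 138 mm above the guard's origin; the upright fin on the ridge is 10 mm thick along the guard's x, 60 mm long along y, 114 to 150 mm above the origin; pinch from above, fingers closing along the guard's x
- shutter (a joint): travel of the shutter in m: 0 shut (where the spring keeps it), 0.04 half open, 0.08 fully open. It slides along the extractor's +y (to its left) against a return spring: about 2 N at the start, 8 N at half, 14 N at full travel
- shutter_handle (a point): grip point on the shutter's red handle (moves with it), 137 mm above the bench; an upright block 14 mm along the extractor's y, 34 mm along x, 111 to 155 mm above the bench, standing over the extractor's top (105 mm high), 90 mm behind the bar; pinch from above, fingers closing along the extractor's y
- glue_bottle: bystander: white glue bottle with red cap, 66 x 66 x 267 mm, upright; origin centre of underside
- tape_measure: bystander: dark blue and red pocket tape measure, 37 x 80 x 64 mm; origin centre of underside
- screwdriver: bystander: red-handled screwdriver lying, 31 x 210 x 30 mm; origin centre of underside
- screw_carton: bystander: small brown carton, 60 x 100 x 50 mm; origin centre of underside
- offcut: bystander: small square-sectioned wood offcut lying, 30 x 90 x 30 mm; origin centre of underside
Mind the look-alikes: they are no part of the job. Of the things that look like the chip_guard, the larger one is meant.

How it is judged:
On the way, in this order (a step that is already met when the one before it is completed fails the run):
1. the guard hangs astride the bar in front of the opening, let go and at rest (x of chip_guard in the frame of extractor between -0.143 and -0.107 m and y of chip_guard in the frame of extractor between -0.06 and -0.01 m and z of chip_guard in the frame of extractor between 0.017 and 0.035 m and angle between chip_guard's own z axis and vertical below 0.25 rad and angle between the y axis of chip_guard and the y axis of extractor, either way round below 0.2 rad and contact force between chip_guard and extractor above 0.5 N and contact force between chip_guard and the arm below 0.2 N and contact force between chip_guard and the fingers below 0.2 N and linear speed of chip_guard below 0.05 m/s), for 0.3 s.
2. the gripper holds the shutter still at half travel (value of joint shutter between 0.034 and 0.046 m and velocity of joint shutter between -0.01 and 0.01 m/s and contact force between the fingers and shutter above 3 N and contact force between chip_guard and shutter below 0.5 N), for 1 s.
At the end, for the whole second after the job is handed in: the gripper holds the shutter (contact force over 3 N) still at half travel, 40 mm give or take 6 mm; the guard hangs on the bar, untouched by the robot and off the shutter, upright within 0.25 rad, in line with the bar within 0.2 rad, its middle within 25 mm of the middle of the opening (all of step 1 and all of step 2); the arm keeps its last pose, push and grip.
It fails at once if a bystander on the bench is moved more than 40 mm (distance of any of glue_bottle, tape_measure, screwdriver, screw_carton, offcut from where it was at the start of the episode above 0.04 m).
It fails at once if the glue bottle is tipped over (angle between glue_bottle's own z axis and vertical above 0.5 rad).
It also fails if it takes over 51 s, if anything falls off the work surface, if the arm or the gripper's body presses on something with over 40 N, if the wrist force passes 120 N, or if a joint passes its speed limit or range.

## Robot

A 6-joint arm with a two-finger parallel gripper is mounted at the origin on a cart in front of the work surface, level with it; the furniture and walls round the work are solid. World frame = base frame: x ahead of the robot, y to its left, z up, the work surface at z = 0. Lengths are in m, angles in rad, forces in N, time in s.
With the tool pointing down it reaches from about 0.35 to 0.975 m from the base axis. Payload 4.9 kg.
Tool frame: the origin (TCP) lies at the very end of the fingers, on their centre line; the grasp point (between the pads) lies 19 mm behind it; z points along the fingers, y is the line along which they close (so a half turn about z gives the same grasp; the last joint's range is limited). The gripper opens to 85 mm and grips with 20 to 120 N. Pads are 22 mm wide; open, the fingers measure 114 mm over their backs; the gripper's body (76 mm by 85 mm) begins 54 mm behind the grasp point. The pads swing forward as they close: fully open they stand 13 mm farther back than shut.
Start: joints at [1.21, 0.053, 1.613, -0, 1.476, -0.119], TCP at [0.15, 0.607, 0.231] pointing down, gripper open.
Joint ranges: [-3.01, 3.01], [-1.01, 2.22], [0.06, 2.58], [-1.02, 4.17], [0.09, 2.62], [-3.14, 3.14]. Speed limits (rad/s): [2.57, 2.57, 3.14, 3.14, 3.14, 3.14].

## Interface

Orientations are given as a rotation vector (axis times angle).
In Python, from station import get_obs, optics, ctrl gives the robot as it stands.
- The arm moves only by the shell command python3 -m pendant 'ROWS' [FORCE]. ROWS is JSON, a list of rows, each a list of 3 entries, a list of its own where there are three numbers: the shift along the tool's x, y, z in mm, then the turn, a rotation vector about the tool's x, y, z in rad, then the opening, from 0 (shut) to 1 (fully open). A call has 1 to 12 rows; each row shifts and turns the commanded pose from where the row before left it, along the tool's axes as they then stand; what a row does not reach is not made up. A row lasts 1/12 s, in which the tool goes at most 41.7 mm and 7.16 degrees, less where a joint would pass 70% of its speed; a pose out of reach is approached as far as the arm can. A call is refused whole if a number of a shift passes 41.7 or a number of a turn 0.125, either way. A call with a gripper value outside its range is refused whole. The fingers move at their own pace and stop on an object; FORCE is the grip in N (left out, the last holds). Time passes only in rows, so rows that do not move let the fingers close. It gives the time, the measured TCP pose, the force, the opening and the grip force at its end, in the units of the state.
- get_obs(): the state, without advancing time (a new reading comes with each control period).
- optics.get_image(name): name is "scene" or "side" or "wrist"; returns the picture (480x640x3 uint8, red, green, blue); there is no depth.
- optics.camera_model(name): a dict with "fx", "fy", "cx", "cy" (pixels), "distortion" ([k1, k2, p1, p2, k3] as OpenCV has them; the pictures are not rectified), "cam_to_world" (4x4, takes a point from camera to world coordinates). Camera axes: x right, y up, looking along -z (the intrinsics and any distortion apply to the point x, -y, -z); pixel columns grow to the right and rows downward; lengths in m; the calibration is good to about 2 mm. A picture is of the moment at which its call begins: read the wrist's pose just before it. camera_model takes no time and is no camera call; for the wrist camera it gives the pose at the moment of the call.
- ctrl.finish_job(): hands the job in; it is judged then, once.
The state is a dict: "t": time; "q": joint angles; "dq": joint speeds; "effort": joint torques, N m; "tool_pos": TCP position; "tool_rot": TCP orientation; "contact_force": force on the tool from outside, world axes, zero at the start; "wrist_torque": the same for the moment, N m; "opening": finger opening in m; "grip_force": force on a finger pad.
Only numpy, scipy, OpenCV 4.12 (cv2) and the standard library are available. Lean on these libraries where they do the work, as an engineer would, in place of code of your own. Each camera call takes 0.05 s, during which the arm holds its last target. There are 200 camera calls.

## Working session

There is one attempt and no reset: what is moved stays moved. The work goes in short steps, Python scripts to look and compute and a shell command to move; the robot and the scene stay as the last step left them, time stands still between calls to the robot, and variables do not carry over. Pictures are saved under pics/ and viewed, at most 11 in all, crops included, and the job is handed in when it is done.

```bash
mkdir -p pics; ls; python3 - <<'E'
from station import get_obs, optics, ctrl
import cv2
for n in ["scene","side"]:
    cv2.imwrite(f"pics/{n}0.png",optics.get_image(n)[:,:,::-1])
    m=optics.camera_model(n);print(n,m)
print(get_obs())
E
```

```text
pics
scene {'fx': 487.78854104279634, 'fy': 487.78854104279634, 'cx': 315.2096976280534, 'cy': 247.38051741470207, 'distortion': array([-0.06178291,  0.        ,  0.        ,  0.        ,  0.        ]), 'cam_to_world': array([[ 0.5116918 ,  0.62979456, -0.58440595, -0.21710472],
       [-0.85916671,  0.37348838, -0.34976991, -0.46492635],
       [-0.00201436,  0.68107653,  0.73220946,  1.03176628],
       [ 0.        ,  0.        ,  0.        ,  1.        ]])}
side {'fx': 575.2597158117873, 'fy': 575.2597158117873, 'cx': 317.34970033651825, 'cy': 231.5985038683627, 'distortion': array([-0.05926914,  0.        ,  0.        ,  0.        ,  0.        ]), 'cam_to_world': array([[ 0.99913522,  0.0136867 , -0.03926185,  0.48594505],
       [-0.04039592,  0.54318514, -0.83864061, -1.516439  ],
       [ 0.00984823,  0.83950139,  0.54326829,  1.06779335],
       [ 0.        ,  0.        ,  0.        ,  1.        ]])}
{'t': 0.1, 'q': array([ 1.20998358e+00,  5.32802370e-02,  1.61416681e+00, -4.35245272e-05,
        1.47599946e+00, -1.19006325e-01]), 'dq': array([-0.00037726, -0.00103632, -0.0031112 ,  0.00023526, -0.0009164 ,
        0.00173145]), 'effort': array([-1.22258066e-04, -3.94902313e+01, -3.71362889e+01, -1.46731750e-04,
        3.96800169e-03,  7.21631437e-06]), 'tool_pos': array([0.14947353, 0.60627698, 0.23018649]), 'tool_rot': array([-3.78849255e-01, -3.11826336e+00,  2.84443179e-03]), 'contact_force': array([ 0.13477208,  0.22347787, -0.30100779]), 'wrist_torque': array([0.02503821, 0.00465888, 0.00805433]), 'grip_force': 0.0, 'opening': 0.08567976226858408}
```

View pics/scene0.png

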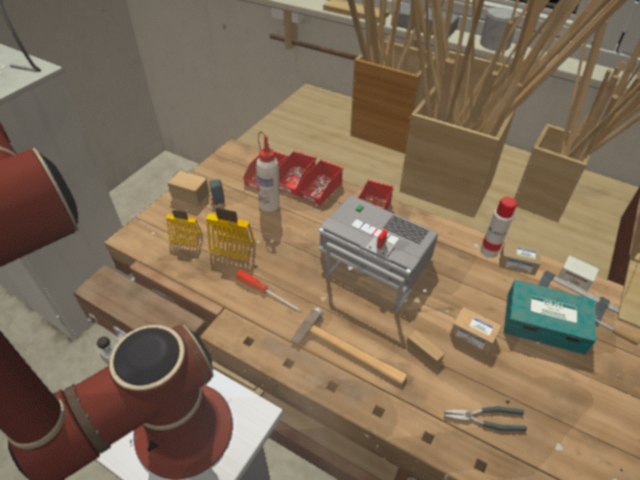

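View pics/side0.png

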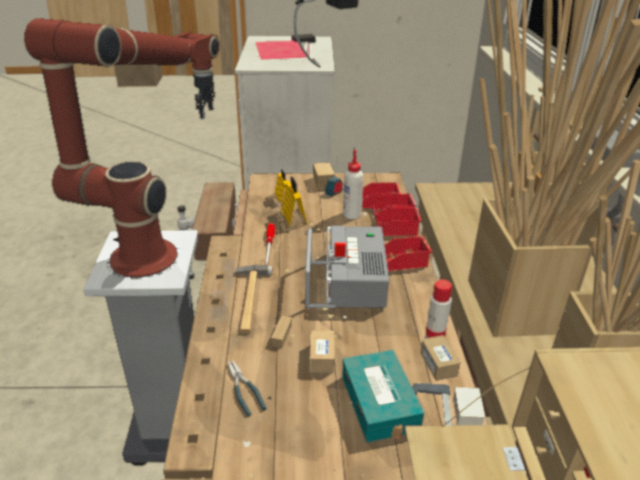

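The scene picture shows the extractor at about (378,240), the large guard at (229,240), and the small look-alike at (183,230). The glue bottle is at (268,180) behind the large guard, and the screwdriver at (265,290) is in front of it. I'll enlarge crops.

```bash
python3 - <<'E'
import cv2
a=cv2.imread("pics/scene0.png");b=cv2.imread("pics/side0.png")
cv2.imwrite("pics/c1.png",cv2.resize(a[190:320,310:450],None,fx=5.7,fy=4.6,interpolation=cv2.INTER_CUBIC)[:598,:798])
def c(im,x,y,w,h,f): return cv2.resize(im[y:y+h,x:x+w],None,fx=f,fy=f,interpolation=cv2.INTER_CUBIC)
cv2.imwrite("pics/c1.png",c(a,310,190,140,125,4.75)) 
import numpy as np
cv2.imwrite("pics/c2.png",np.hstack([c(a,190,200,70,75,5.6),c(b,260,160,70,75,5.6)]))
E
```

```text
(no output)
```

View pics/c1.png

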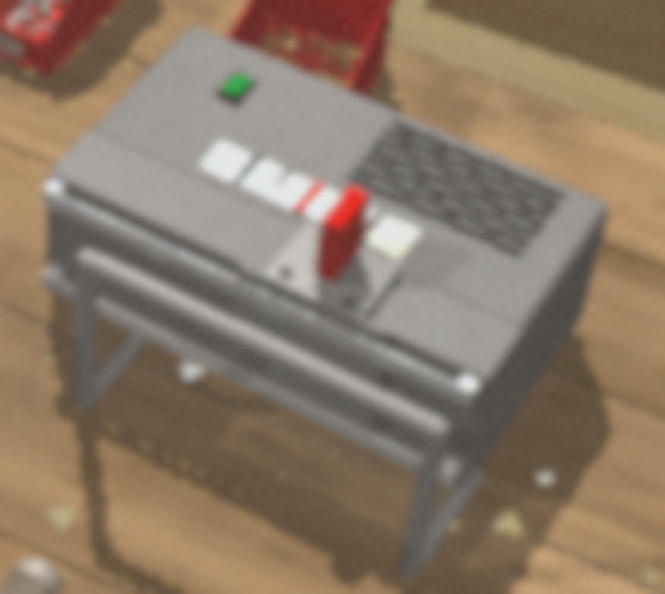

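View pics/c2.png

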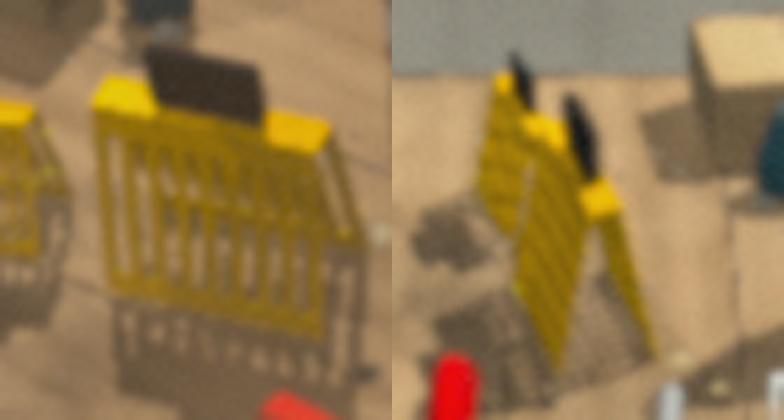

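```bash
cat > h.py <<'E'
import numpy as np, cv2
from station import optics
def ray(m,uv):
    K=np.array([[m["fx"],0,m["cx"]],[0,m["fy"],m["cy"]],[0,0,1]])
    p=cv2.undistortPoints(np.array([[uv]],float),K,np.array(m["distortion"]))[0,0]
    T=m["cam_to_world"]; return T[:3,3],T[:3,:3]@np.array([p[0],-p[1],-1])
def at_z(m,uv,z):
    o,d=ray(m,uv); return o+d*(z-o[2])/d[2]
def proj(m,P):
    K=np.array([[m["fx"],0,m["cx"]],[0,m["fy"],m["cy"]],[0,0,1]])
    T=m["cam_to_world"];c=(np.array(P)-T[:3,3])@T[:3,:3]
    return cv2.projectPoints((c*[1,-1,-1]).reshape(-1,1,3),np.zeros(3),np.zeros(3),K,np.array(m["distortion"]))[0][:,0]
def crop(uv,x,y,s): return ((uv[0]+.5)/s-.5+x,(uv[1]+.5)/s-.5+y)
E
python3 - <<'E'
from h import *
S=optics.camera_model("scene");D=optics.camera_model("side")
np.set_printoptions(precision=4,suppress=True)
for n,uv,z in [("backL",(193,28),.105),("backR",(606,205),.105),("frontL",(47,185),.105),("frontR",(475,390),.105),
 ("barL",(85,257),.132),("barR",(445,428),.132),("footL",(88,405),0),("footR",(412,573),0),
 ("handle top",(352,190),.155),("handle base",(330,275),.111),("redline mid",(311,197),.105)]:
    print(n,at_z(S,crop(uv,310,190,4.75),z))
for n,uv,z in [("finTL",(150,48),.15),("finTR",(262,68),.15),("finBL",(158,105),.114),("finBR",(262,124),.114),("ridgeL",(95,105),.11),("ridgeR",(325,148),.11),("footL",(110,290),0),("footR",(322,338),0)]:
    print("G",n,at_z(S,crop(uv,190,200,5.6),z))
for n,uv,z in [("finTnear",(567-392,98),.15),("finTfar",(515-392,58),.15),("finnear2",(590-392,185),.114),("footnearL",(560-392,370),0),("footnearR",(655-392,357),0)]:
    print("Gs",n,at_z(D,crop(uv,260,160,5.6),z))
E
```

```text
backL [ 0.7495 -0.0046  0.105 ]
backR [ 0.7351 -0.2758  0.105 ]
frontL [0.5879 0.0033 0.105 ]
frontR [ 0.5713 -0.2662  0.105 ]
barL [ 0.5279 -0.0554  0.132 ]
barR [ 0.5177 -0.2689  0.132 ]
footL [ 0.5359 -0.0553  0.    ]
footR [ 0.5227 -0.266   0.    ]
handle top [ 0.6246 -0.1644  0.155 ]
handle base [ 0.6015 -0.167   0.111 ]
redline mid [ 0.6557 -0.1297  0.105 ]
G finTL [0.4749 0.2574 0.15  ]
G finTR [0.491  0.2025 0.15  ]
G finBL [0.4728 0.2576 0.114 ]
G finBR [0.488  0.2057 0.114 ]
G ridgeL [0.46   0.2875 0.11  ]
G ridgeR [0.4932 0.1723 0.11  ]
G footL [0.4374 0.2822 0.    ]
G footR [0.4665 0.1687 0.    ]
Gs finTnear [0.475  0.2475 0.15  ]
Gs finTfar [0.4425 0.3025 0.15  ]
Gs finnear2 [0.4884 0.2021 0.114 ]
Gs footnearL [0.4683 0.1722 0.    ]
Gs footnearR [0.5276 0.1859 0.    ]
```

```bash
python3 - <<'E'
from h import *
S=optics.camera_model("scene");D=optics.camera_model("side")
print("bottle",at_z(S,(269,207),0),at_z(D,(352,214),0))
# bar centre from side cam: ends px approx
for uv in [(309,233),(309,304)]: print(at_z(D,uv,.13))
E
python3 -m pendant '[[[0,0,-40],[0,0,0],1],[[0,0,-40],[0,0,0],1],[[0,0,-40],[0,0,0],1],[[-33,-22.5,0],[0,0,0],1],[[-33,-22.5,0],[0,0,0],1],[[-33,-22.5,0],[0,0,0],1],[[-33,-22.5,0],[0,0,0],1],[[-33,-22.5,0],[0,0,0],1],[[-33,-22.5,0],[0,0,0],1],[[-33,-22.5,0],[0,0,0],1],[[-33,-22.5,0],[0,0,0],1],[[-33,-22.5,0],[0,0,0],1]]'
```

```text
bottle [0.68101379 0.24094242 0.        ] [0.69223739 0.2450112  0.        ]
[ 0.52845636 -0.07584683  0.13      ]
[ 0.5192022 -0.4029433  0.13     ]
t: 1.1
tool_pos: [0.3902, 0.3373, 0.3509]
tool_rot: [-0.379, -3.118, 0.0]
contact_force: [0.3, 0.5, 0.2]
opening: 0.0852
grip_force: 0.0
```

```bash
python3 -m pendant '[[[-33,-22.5,0],[0,0,0],1],[[-33,-22.5,0],[0,0,0],1],[[-33,-22.5,0],[0,0,0],1],[[0,0,0],[0,0,0.12],1],[[0,0,0],[0,0,0.12],1],[[0,0,0],[0,0,0.12],1],[[0,0,0],[0,0,0.12],1],[[0,0,0],[0,0,0.12],1],[[0,0,0],[0,0,0.12],1],[[0,0,0],[0,0,0.12],1],[[0,0,0],[0,0,0.12],1],[[0,0,0],[0,0,0.12],1]]'
```

```text
t: 2.1
tool_pos: [0.4693, 0.2497, 0.3506]
tool_rot: [-1.935, -2.474, 0.001]
contact_force: [1.3, 0.6, -0.9]
opening: 0.0856
grip_force: 0.0
```

```bash
python3 - <<'E'
from h import *
import pickle
from station import get_obs
o=get_obs();m=optics.camera_model("wrist");im=optics.get_image("wrist")
cv2.imwrite("pics/w1.png",im[:,:,::-1]);pickle.dump(m,open("w1.pkl","wb"))
print(o["tool_pos"],o["tool_rot"])
E
```

```text
[0.4692517  0.24974448 0.35064448] [-1.93542174e+00 -2.47388137e+00  1.46170510e-03]
```

View pics/w1.png

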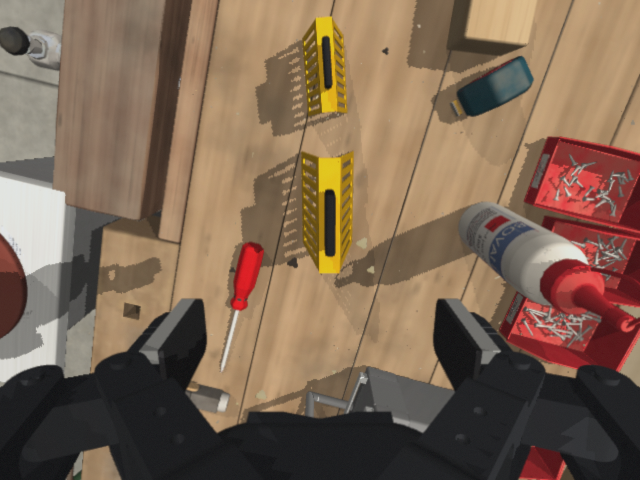

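The wrist view shows the large guard with its black fin running from (329,190) to (330,257). The ridge ends are near (323,155) and (330,271), and the small guard is at (327,65).

```bash
cat >> h.py <<'E'
def to_tool(o,P):
    R=cv2.Rodrigues(np.array(o["tool_rot"]))[0]; return R.T@(np.array(P)-o["tool_pos"])*1000, R
E
python3 - <<'E'
from h import *
import pickle
from station import get_obs
m=pickle.load(open("w1.pkl","rb"));o=get_obs()
a=at_z(m,(329,190),.15);b=at_z(m,(330.3,256.5),.15);c=(a+b)/2
print(a,b,np.linalg.norm(a-b),c)
r=[at_z(m,p,.114) for p in [(302+19,154),(331,271)]];print(r,np.linalg.norm(r[0]-r[1]))
d=a-b;yaw=np.arctan2(-d[0],d[1])
t,R=to_tool(o,[c[0],c[1],.119]);ty=R[:,1];print("yaw",yaw,"tooly",np.arctan2(ty[1],ty[0]),"shift",t)
E
```

```text
[0.47453467 0.26565092 0.15      ] [0.49133538 0.20486962 0.15      ] 0.06306052881448634 [0.48293503 0.23526027 0.15      ]
[array([0.46056882, 0.29239352, 0.114     ]), array([0.50003748, 0.17773138, 0.114     ])] 0.12126492131299331
yaw 0.2696789444897225 tooly 0.23945979877213053 shift [-17.27800693  10.10919952 231.61368343]
```

```bash
python3 -m pendant '[[[-17,10,0],[0,0,0],1],[[0,0,0],[0,0,-0.03],1],[[0,0,38],[0,0,0],1],[[0,0,38],[0,0,0],1],[[0,0,38],[0,0,0],1],[[0,0,38],[0,0,0],1],[[0,0,38],[0,0,0],1],[[0,0,38],[0,0,0],1],[[0,0,4],[0,0,0],1],[[0,0,0],[0,0,0],0],[[0,0,0],[0,0,0],0],[[0,0,0],[0,0,0],0]]' 50; python3 -m pendant '[[[0,0,0],[0,0,0],0],[[0,0,0],[0,0,0],0],[[0,0,0],[0,0,0],0],[[0,0,0],[0,0,0],0],[[0,0,0],[0,0,0],0],[[0,0,0],[0,0,0],0]]' 50
```

```text
t: 3.15
tool_pos: [0.4855, 0.2366, 0.1228]
tool_rot: [1.888, 2.507, 0.007]
contact_force: [-0.4, -0.2, 0.9]
opening: 0.0514
grip_force: 0.0
t: 3.65
tool_pos: [0.4843, 0.2362, 0.1208]
tool_rot: [1.89, 2.508, 0.003]
contact_force: [0.3, 2.3, 5.5]
opening: 0.0092
grip_force: 53.6
```

```bash
python3 -m pendant '[[[0,0,-20],[0,0,0],0],[[0,0,-35],[0,0,0],0],[[0,0,-35],[0,0,0],0],[[0,0,-35],[0,0,0],0],[[0,0,-35],[0,0,0],0],[[0,0,-35],[0,0,0],0],[[0,0,-35],[0,0,0],0],[[0,0,-35],[0,0,0],0],[[-36,-6,0],[0,0,0],0],[[-36,-6,0],[0,0,0],0],[[-36,-6,0],[0,0,0],0],[[-36,-6,0],[0,0,0],0]]'; python3 -m pendant '[[[-36,-6,0],[0,0,0],0],[[-36,-6,0],[0,0,0],0],[[-36,-6,0],[0,0,0],0],[[-36,-6,0],[0,0,0],0],[[-36,-6,0],[0,0,0],0],[[-36,-6,0],[0,0,0],0],[[-36,-6,0],[0,0,0],0],[[0,0,0],[0,0,0.11],0],[[0,0,0],[0,0,0.11],0],[[0,0,0],[0,0,0.105],0]]'; python3 -m pendant '[[[-36,0,0],[0,0,0],0],[[-36,0,0],[0,0,0],0],[[-36,0,0],[0,0,0],0],[[-36,0,0],[0,0,0],0],[[-36,0,0],[0,0,0],0],[[-36,0,0],[0,0,0],0],[[0,0,0],[0,0,0],0],[[0,0,0],[0,0,0],0],[[0,0,0],[0,0,0],0]]';python3 - <<'E'
from h import *
import pickle
from station import get_obs
o=get_obs();m=optics.camera_model("wrist");im=optics.get_image("wrist")
cv2.imwrite("pics/w2.png",im[:,:,::-1]);pickle.dump((m,o),open("w2.pkl","wb"))
print(o["tool_pos"],o["tool_rot"])
E
```

```text
t: 4.65
tool_pos: [0.4993, 0.0895, 0.3828]
tool_rot: [-1.889, -2.508, 0.003]
contact_force: [0.7, -0.0, -3.5]
opening: 0.0093
grip_force: 52.5
t: 5.48
tool_pos: [0.5284, -0.1639, 0.382]
tool_rot: [-2.277, -2.159, 0.002]
contact_force: [-0.1, -0.5, -2.4]
opening: 0.0092
grip_force: 52.4
t: 6.23
tool_pos: [0.5187, -0.3785, 0.3825]
tool_rot: [-2.27, -2.167, -0.0]
contact_force: [0.3, 0.2, -2.9]
opening: 0.0092
grip_force: 52.4
[ 0.51873338 -0.37845465  0.38253219] [-2.26990488e+00 -2.16714857e+00 -3.40953993e-04]
```

View pics/w2.png

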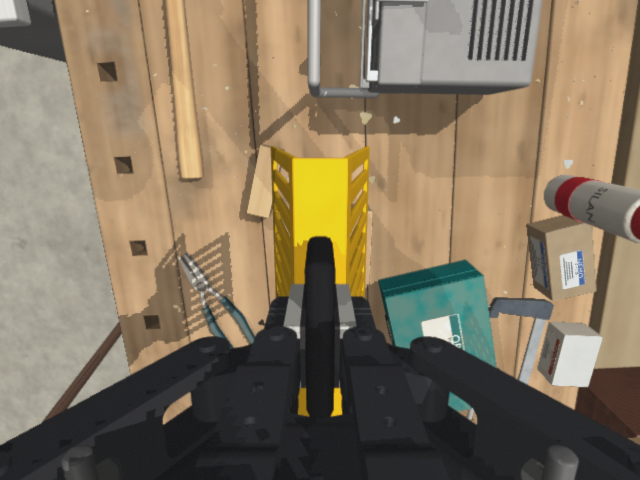

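The wrist view shows the bar's right end at about (316,92), with the box's right front corner near (372,88). I'll back up 110 mm to see the bar's left end and the handle.

```bash
python3 -m pendant '[[[36,0,0],[0,0,0],0],[[36,0,0],[0,0,0],0],[[36,0,0],[0,0,0],0],[[0,0,0],[0,0,0],0],[[0,0,0],[0,0,0],0],[[0,0,0],[0,0,0],0]]';python3 - <<'E'
from h import *
import pickle
from station import get_obs
o=get_obs();m=optics.camera_model("wrist");im=optics.get_image("wrist")
pickle.dump((m,o),open("w3.pkl","wb"))
a=cv2.imread("pics/w2.png")[0:120,270:550]
b=im[0:230,270:550,::-1]
cv2.imwrite("pics/w3full.png",im[:,:,::-1])
cv2.imwrite("pics/w3.png",cv2.resize(np.vstack([b,a[0:120]]),None,fx=1.7,fy=1.7,interpolation=cv2.INTER_CUBIC))
E
```

```text
t: 6.78
tool_pos: [0.5241, -0.2699, 0.3846]
tool_rot: [2.269, 2.171, -0.0]
contact_force: [-0.2, 0.8, -3.7]
opening: 0.009
grip_force: 52.4
```

View pics/w3.png

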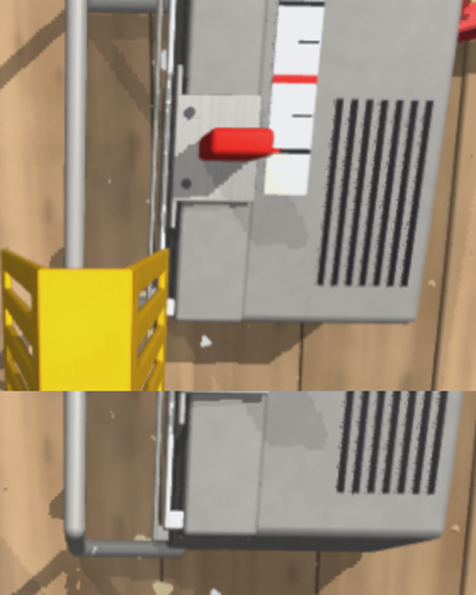

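```bash
python3 - <<'E'
from h import *
import pickle
np.set_printoptions(precision=4,suppress=True)
m3,o3=pickle.load(open("w3.pkl","rb"));m2,o2=pickle.load(open("w2.pkl","rb"))
f=lambda m,u,v,z: at_z(m,crop((u,v),270,0,1.7),z)
print("bar",[f(m3,75.5,v,.13) for v in (20,255)],[f(m2,75.5,v,.13) for v in (400-391,510-391)])
print("bar right end",f(m2,76,548-391,.13),"left",f(m3,76,3,.13))
h=f(m3,243,142,.155);print("handle top",h, "ends",f(m3,214,142,.155),f(m3,273,142,.155), "y edges",f(m3,243,129,.155),f(m3,243,154,.155))
print("lines",f(m3,296,151,.105),f(m3,296,79,.105),f(m3,300,5,.105))
print("corner backR",f(m3,415,318,.105),"frontR",f(m3,178,318,.105))
# expected frame from bar: project candidate
for n,m in (("w3",m3),("w2",m2)):
  e=np.array([-np.sin(-.05),np.cos(-.05)]);c=np.array([.5245,-.161])
  P=[np.r_[c+e*s,z] for s in(-.105,0,.105) for z in (.13,0)]
  print(n,proj(m,P).round(0).tolist())
E
```

```text
bar [array([ 0.5278, -0.098 ,  0.13  ]), array([ 0.5219, -0.2232,  0.13  ])] [array([ 0.5224, -0.2007,  0.13  ]), array([ 0.5197, -0.2561,  0.13  ])]
bar right end [ 0.519  -0.2762  0.13  ] left [ 0.5284 -0.0897  0.13  ]
handle top [ 0.6144 -0.1666  0.155 ] ends [ 0.5989 -0.166   0.155 ] [ 0.6304 -0.1673  0.155 ] y edges [ 0.6142 -0.1601  0.155 ] [ 0.6145 -0.1727  0.155 ]
lines [ 0.6584 -0.1685  0.105 ] [ 0.6567 -0.1282  0.105 ] [ 0.6575 -0.089   0.105 ]
corner backR [ 0.7405 -0.274   0.105 ] frontR [ 0.586  -0.2674  0.105 ]
w3 [[314.0, 192.0], [315.0, 176.0], [314.0, 84.0], [315.0, 95.0], [314.0, -40.0], [315.0, 4.0]]
w2 [[314.0, 81.0], [316.0, 93.0], [314.0, -44.0], [316.0, 1.0], [314.0, -188.0], [316.0, -100.0]]
```

```bash
python3 -m pendant '[[[36,-1.3,0],[0,0,0],0],[[36,-1.4,0],[0,0,0],0],[[37,-1.4,0],[0,0,0],0],[[0,0,0],[0,0,0],0],[[0,0,30],[0,0,0],0],[[0,0,35],[0,0,0],0],[[0,0,15],[0,0,0],0],[[0,0,0],[0,0,0],0],[[0,0,0],[0,0,0],0]]'; python3 - <<'E'
from h import *
from station import get_obs
o=get_obs();t,R=to_tool(o,[.5248,-.161,.147]);print(o["tool_pos"],t,np.arctan2(R[1,1],R[0,1]))
cv2.imwrite("pics/s3.png",cv2.resize(optics.get_image("side")[150:320,250:420,::-1],None,fx=3.5,fy=3.5,interpolation=cv2.INTER_CUBIC))
E
```

```text
t: 7.58
tool_pos: [0.5245, -0.1624, 0.3035]
tool_rot: [-2.271, -2.167, 0.001]
contact_force: [-1.4, -0.2, -2.7]
opening: 0.0092
grip_force: 52.4
[ 0.52452906 -0.16235407  0.30351487] [  1.23553147   0.5531958  156.51510812] -0.04692567151286961
```

View pics/s3.png

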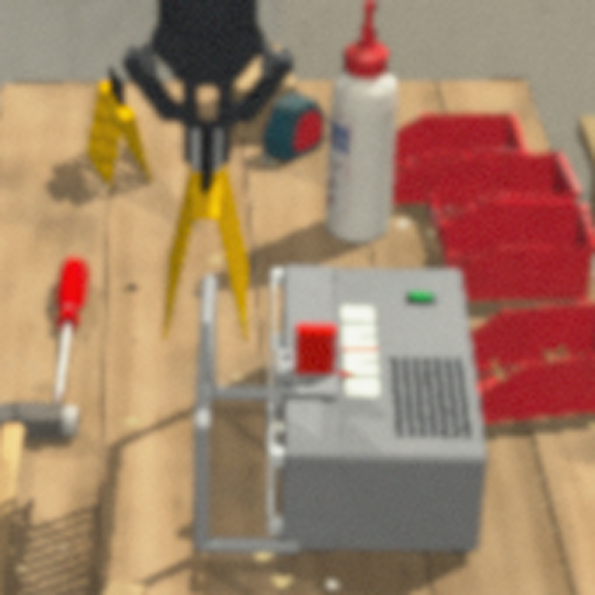

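The side view shows the guard upright in the gripper, with its V centred over the bar. I'll lower it.

```bash
python3 -m pendant '[[[1,0.5,25],[0,0,0],0],[[0,0,30],[0,0,0],0],[[0,0,30],[0,0,0],0],[[0,0,30],[0,0,0],0],[[0,0,20],[0,0,0],0],[[0,0,10],[0,0,0],0],[[0,0,5],[0,0,0],0],[[0,0,0],[0,0,0],0],[[0,0,0],[0,0,0],0],[[0,0,3],[0,0,0],0],[[0,0,0],[0,0,0],0],[[0,0,0],[0,0,0],0]]'
```

```text
t: 8.63
tool_pos: [0.526, -0.1611, 0.1524]
tool_rot: [2.271, 2.169, 0.001]
contact_force: [0.3, -1.0, -3.4]
opening: 0.0093
grip_force: 52.3
```

```bash
python3 -m pendant '[[[0,0,3],[0,0,0],0],[[0,0,0],[0,0,0],0],[[0,0,0],[0,0,0],0]]';python3 -m pendant '[[[0,0,2],[0,0,0],0],[[0,0,0],[0,0,0],0],[[0,0,0],[0,0,0],0]]'
```

```text
t: 8.88
tool_pos: [0.5253, -0.1608, 0.1481]
tool_rot: [-2.272, -2.169, 0.0]
contact_force: [0.3, 0.3, -3.0]
opening: 0.0093
grip_force: 52.3
t: 9.13
tool_pos: [0.5258, -0.161, 0.1471]
tool_rot: [2.271, 2.169, 0.0]
contact_force: [-1.4, 0.7, 2.4]
opening: 0.0093
grip_force: 53.1
```

```bash
python3 -m pendant '[[[0,0,0],[0,0,0],0.2],[[0,0,0],[0,0,0],0.3],[[0,0,0],[0,0,0],0.45],[[0,0,0],[0,0,0],0.45],[[0,0,0],[0,0,0],0.45],[[0,0,-10],[0,0,0],0.45],[[0,0,-20],[0,0,0],0.45],[[0,0,-30],[0,0,0],0.45],[[0,0,-40],[0,0,0],0.45],[[0,0,-40],[0,0,0],0.45],[[0,0,-10],[0,0,0],0.45],[[0,0,0],[0,0,0],0.45]]'; python3 - <<'E'
from h import *
from station import get_obs
a=optics.get_image("side")[170:320,270:400,::-1];b=optics.get_image("scene")[180:330,310:440,::-1]
cv2.imwrite("pics/s4.png",cv2.resize(np.hstack([a,b]),None,fx=3,fy=3,interpolation=cv2.INTER_CUBIC))
E
```

```text
t: 10.13
tool_pos: [0.5275, -0.1618, 0.303]
tool_rot: [2.265, 2.163, 0.006]
contact_force: [0.4, -0.1, 0.4]
opening: 0.0382
grip_force: 0.0
```

View pics/s4.png

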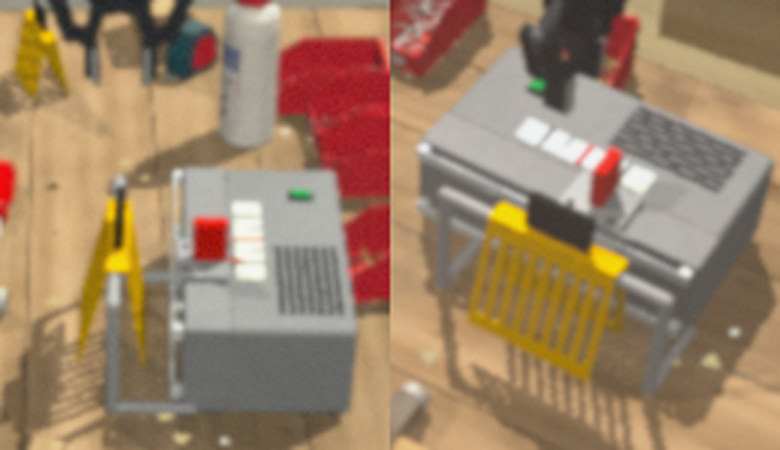

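The guard hangs astride the bar, upright, centred and released. Next is the shutter handle.

```bash
python3 -m pendant '[[[0,29,0],[0,0,0],0.6],[[0,29,0],[0,0,0],0.6],[[-1,29,0],[0,0,0],0.6],[[0,0,0],[0,0,0.12],0.6],[[0,0,0],[0,0,0.12],0.6],[[0,0,0],[0,0,0.12],0.6],[[0,0,0],[0,0,0.12],0.6],[[0,0,0],[0,0,0.12],0.6],[[0,0,0],[0,0,0.12],0.6],[[0,0,0],[0,0,0.12],0.6],[[0,0,0],[0,0,0.12],0.6],[[0,0,0],[0,0,0.12],0.6]]'; python3 -m pendant '[[[0,0,0],[0,0,0.12],0.6],[[0,0,0],[0,0,0.12],0.6],[[0,0,0],[0,0,0.12],0.6],[[0,0,0],[0,0,0.12],0.6],[[0,0,0],[0,0,0],0.6],[[0,0,0],[0,0,0],0.6],[[0,0,0],[0,0,0],0.6]]'; python3 - <<'E'
from h import *
from station import get_obs
o=get_obs();t,R=to_tool(o,[.6145,-.1666,.118]);print(t,R.round(3).tolist(),np.arctan2(R[1,1],R[0,1])+np.pi/2,o["q"])
E
```

```text
t: 11.23
tool_pos: [0.6112, -0.1654, 0.2928]
tool_rot: [-3.063, -0.683, 0.007]
contact_force: [-0.2, 0.1, 1.4]
opening: 0.051
grip_force: 0.0
t: 11.82
tool_pos: [0.6118, -0.1657, 0.2946]
tool_rot: [-3.14, 0.051, 0.004]
contact_force: [0.4, 0.3, -0.3]
opening: 0.051
grip_force: 0.0
[  3.21670219   1.00654876 176.55558917] [[0.999, -0.033, -0.003], [-0.033, -0.999, 0.001], [-0.003, -0.001, -1.0]] -0.03268838741964686 [-3.81801770e-01  4.55751536e-02  1.51570876e+00  7.26909848e-08
  1.58304826e+00  1.22168174e+00]
```

```bash
python3 -m pendant '[[[3,1,30],[0,0,0.014],0.6],[[0,0,36],[0,0,0],0.6],[[0,0,36],[0,0,0],0.6],[[0,0,36],[0,0,0],0.6],[[0,0,26],[0,0,0],0.6],[[0,0,11],[0,0,0],0.6],[[0,0,0],[0,0,0],0.6],[[0,0,0],[0,0,0],0.6]]' ; python3 -m pendant '[[[0,0,0],[0,0,0],0],[[0,0,0],[0,0,0],0],[[0,0,0],[0,0,0],0],[[0,0,0],[0,0,0],0],[[0,0,0],[0,0,0],0],[[0,0,0],[0,0,0],0],[[0,0,0],[0,0,0],0]]' 60
```

```text
t: 12.48
tool_pos: [0.6155, -0.167, 0.1217]
tool_rot: [3.141, -0.076, 0.0]
contact_force: [0.1, 0.1, 1.3]
opening: 0.0512
grip_force: 0.0
t: 13.07
tool_pos: [0.6169, -0.1655, 0.1243]
tool_rot: [-3.138, 0.078, -0.006]
contact_force: [-0.2, 6.0, 5.2]
opening: 0.0134
grip_force: 59.5
```

```bash
python3 -m pendant '[[[0,-4,0],[0,0,0],0],[[0,-5,0],[0,0,0],0],[[0,-5,0],[0,0,0],0],[[0,-5,0],[0,0,0],0],[[0,-5,0],[0,0,0],0],[[0,-5,0],[0,0,0],0],[[0,-5,0],[0,0,0],0],[[0,-4,0],[0,0,0],0],[[0,-2,0],[0,0,0],0],[[0,0,0],[0,0,0],0],[[0,0,0],[0,0,0],0],[[0,0,0],[0,0,0],0]]' 60; python3 - <<'E'
from h import *
from station import get_obs
a=optics.get_image("wrist")[:,:,::-1];b=optics.get_image("scene")[180:330,310:440,::-1];np.save("ws.npy",a)
cv2.imwrite("pics/s5.png",np.hstack([cv2.resize(a,(480,360)),cv2.resize(b,(312,360),interpolation=cv2.INTER_CUBIC)]))
print(get_obs()["tool_pos"])
E
```

```text
t: 14.07
tool_pos: [0.619, -0.1296, 0.1243]
tool_rot: [3.136, -0.079, 0.008]
contact_force: [0.0, -7.0, 5.0]
opening: 0.0131
grip_force: 59.5
[ 0.61899272 -0.12958738  0.12436396]
```

View pics/s5.png

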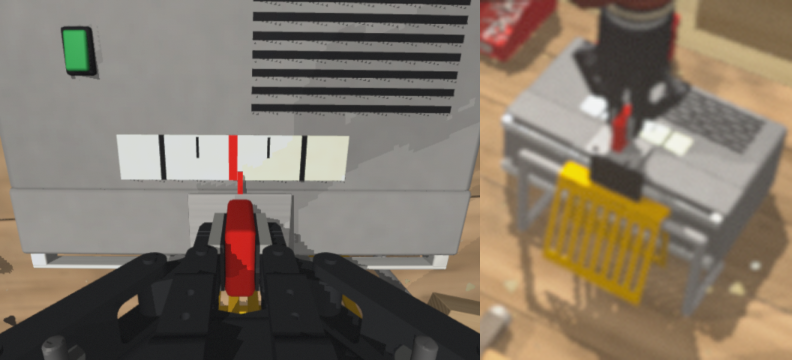

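The wrist view shows the pointer at x≈240, with the red half mark at 233.5, the shut line at 304 and the fully open line at 163. That puts the travel at about 36.4 mm, which agrees with the TCP, so I'll add 3.5 mm.

```bash
python3 -m pendant '[[[0,-2,0],[0,0,0],0],[[0,-1.5,0],[0,0,0],0],[[0,0,0],[0,0,0],0],[[0,0,0],[0,0,0],0],[[0,0,0],[0,0,0],0],[[0,0,0],[0,0,0],0],[[0,0,0],[0,0,0],0],[[0,0,0],[0,0,0],0],[[0,0,0],[0,0,0],0],[[0,0,0],[0,0,0],0],[[0,0,0],[0,0,0],0],[[0,0,0],[0,0,0],0]]'; python3 -m pendant '[[[0,0,0],[0,0,0],0],[[0,0,0],[0,0,0],0],[[0,0,0],[0,0,0],0],[[0,0,0],[0,0,0],0],[[0,0,0],[0,0,0],0],[[0,0,0],[0,0,0],0],[[0,0,0],[0,0,0],0],[[0,0,0],[0,0,0],0],[[0,0,0],[0,0,0],0],[[0,0,0],[0,0,0],0]]'; python3 - <<'E'
from h import *
cv2.imwrite("pics/w6.png",cv2.resize(optics.get_image("wrist")[170:330,150:480,::-1],None,fx=2.3,fy=2.3))
E
```

```text
t: 15.17
tool_pos: [0.6192, -0.1263, 0.1244]
tool_rot: [3.135, -0.079, 0.008]
contact_force: [1.5, -7.1, 4.9]
opening: 0.0136
grip_force: 59.5
t: 16.0
tool_pos: [0.6192, -0.1263, 0.1244]
tool_rot: [3.135, -0.079, 0.008]
contact_force: [-0.0, -7.6, 5.2]
opening: 0.0132
grip_force: 59.5
```

View pics/w6.png

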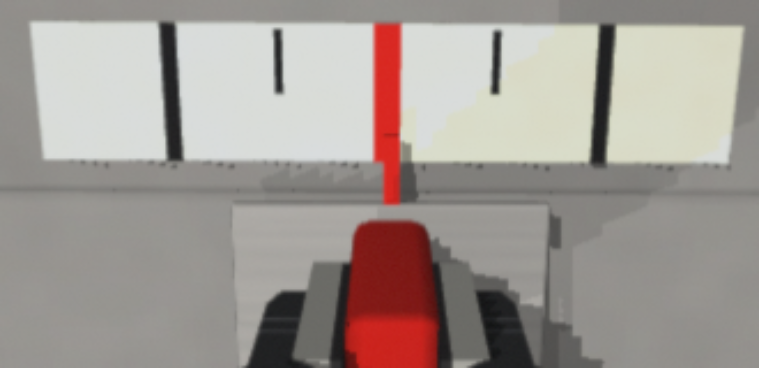

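The pointer (x≈391) lies on the red half mark (x≈388), and the readings are steady. I'm handing it in.

```bash
python3 -c "
from station import ctrl
print(ctrl.finish_job())"
```

```text
the job is handed in; nothing more can be done
None
```

I handed the job in at about 16 s: in the last pictures the yellow guard hung let go and centred on the bar, and the gripper held the shutter within about 1 mm of the half-open mark; the hand-in returned no verdict.

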